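# Feed a board through the dust flap with the latching slider

### The job

Bring the loose circuit board that lies in front of the feeder into the feeder's open bay, square and right back against the fence. Then press the latch pad on the slider and, with it, slide to the last notch so that the board goes through the spring flap into the dust box and the latch snaps in there; then press the latch again and bring the slider all the way back until it locks in its first notch and the flap has closed behind the board. Do not move the solder spool, the bottle or the green terminal block.

Things in the scene. Friction and masses are not known exactly. Their poses are not given: they have to be found in the camera images.
- feeder: board feeder fixed to the bench. Origin on the bench, middle of the open loading bay; x points away from the robot (into the bay), y along the feed (robot's left), z up. In its frame (mm): the bay is bare bench, open to -x and above, 90 long in y, between the slider's nose (y = -44) and the flap (y = 48); an aluminium fence, front face x = 38, 20 high, y -95 to 50, closes it behind.
- bay (a point): where the centre of the board (point board_mid) comes to lie in the bay, in the frame of feeder at (4, 0, 9) mm; axes as feeder
- box_mid (a point): middle of the space in the dust box, in feeder's frame at (0, 120, 9) mm, axes as feeder. The grey box with a clear roof reaches (feeder mm) from y = 46 to 168, x = -46 to 46, 40 high; inside 84 wide (x). Its only opening is the flap at y = 48.
- latch_pad (a point): middle of the top of the latch pad, a grooved steel pad 24 (x) by 42 mm (y) on the slider's black block behind the fence; at rest 54 mm above the bench, at feeder x = 66, y = -79 mm + travel. Axes as feeder. An upright black cheek stands at either end of the pad in y (inner faces 25 mm from its middle, 26 mm wide in x, tops 72 mm above the bench): push on a cheek to slide.
- slider (a joint): slider's travel in m along feeder +y: 0 = first notch (home), 0.063 = middle, 0.126 = last notch; stops at -0.002 and 0.128; 1 mm play in a notch, friction about 2 N. Its flat nose (46 mm wide, 5 to 19 mm above the bench, tip at feeder y = -44 mm + travel) pushes the board and ends 33 mm past the flap. It is free to move only while the latch is pressed or between notches.
- latch (a joint): how far the latch pad is pressed down in m: 0 = up (locked if in a notch), 0.010 = fully down; spring 3 to 5.5 N. Pressed by more than 0.005 the slider is free to pass notches. Let up between notches, the pad stays about 5 mm down under the notched strip and springs up by itself when the slider is pushed on into the next notch, which stops it there.
- flap (a joint): angle of the dust flap in rad, 0 = shut (hanging upright), swings only inward (feeder +y) up to 1.35; hinged at its top edge 31 mm above the bench, light spring (under 1 N) shuts it. While the nose or the board is under it, it stays open.
- board_mid (a point): middle of the loose green circuit board that lies, parts below, in front of the bay (55 g); axes of the board. Its rigid plate is 66 (x) by 70 mm (y), 2 mm thick, 13 to 15 mm above the bench, on its parts; the point is at the plate's middle, 9 mm above the bench. Push it at any edge or grasp it across x (66 mm). Leave the other boards, far to the right.
- spool: solder spool standing on its flange, 60 mm diameter, 44 mm high, origin under its middle; a bystander
- bottle: flux bottle with a needle top, 35 mm diameter, 104 mm high, origin under its middle; a bystander
- terminal: green pluggable terminal block lying on the bench, 12 by 40 mm (x, y), 15 mm high, origin under its middle; a bystander
- board: the same circuit board; its own origin lies on the bench 4 mm and 1 mm (x, y) from its middle
Things that resemble listed ones, but are neither listed nor needed, are in the scene too. Leave any yellow look-alike of the board alone.

How it is judged:
By the outcome, as a careful person would: the job done as asked, in the order asked, and still so for the second after the job is handed in, with the robot touching nothing.
It also fails if it takes over 64 s, if anything falls off the work surface, if the arm or the gripper's body presses on something with over 40 N, if the wrist force passes 120 N, or if a joint passes its speed limit or range.

### The arm

A 6-joint arm with a two-finger parallel gripper is mounted at the origin on a cart in front of the work surface, level with it; the furniture and walls round the work are solid. World frame = base frame: x ahead of the robot, y to its left, z up, the work surface at z = 0. Lengths are in m, angles in rad, forces in N, time in s.
With the tool pointing down it reaches from about 0.35 to 0.775 m from the base axis. Payload 5.5 kg.
Tool frame: the origin (TCP) lies midway between the tips of the shut fingers; the grasp point (between the pads) lies robot.tcp_to_grasp behind it (robot.tcp_to_grasp is the distance from the TCP to the grasp point, in m); z points along the fingers, y is the line along which they close (so a half turn about z gives the same grasp; the last joint's range is limited). The gripper opens to 85 mm and grips with 20 to 120 N. Pads are 22 mm wide; open, the fingers measure 114 mm over their backs; the gripper's body (76 mm by 85 mm) begins 54 mm behind the grasp point. The pads swing forward as they close: fully open they stand 13 mm farther back than shut.
Start: joints at [-1.262, 0.313, 0.046, 1.304, 0, 1.431], TCP at [0.249, -0.518, 0.231] pointing down, gripper open.
Joint ranges: [-2.76, 2.76], [-0.86, 1.69], [-1.03, 1.26], [-2.2, 2.34], [-1.47, 1.5], [-3.14, 3.14]. Speed limits (rad/s): [2.57, 2.57, 3.14, 3.14, 3.14, 3.14].

### API

Orientations are given as a unit quaternion [x, y, z, w].
In Python, from rig import robot gives the robot as it stands. The module is installed in compiled form; this text tells all that it offers.
- The arm moves only by the tool play_rows, never from a script. Its argument "plan" is text: rows parted by semicolons, each of 7 numbers parted by spaces: the shift along the tool's x, y, z in mm, then the turn, a rotation vector about the tool's x, y, z in rad, then the gripper's target within -1 to 1 (fully open at 1, half-way at 0, shut at -1). In form: x y z rx ry rz grip; .... A call has 1 to 8 rows; each row shifts and turns the commanded pose from where the row before left it, along the tool's axes as they then stand; what a row does not reach is not made up. A row lasts 1/12 s, in which the tool goes at most 41.7 mm and 7.16 degrees, less where a joint would pass 70% of its speed; a pose out of reach is approached as far as the arm can. A call with a gripper value outside its range is refused whole. The fingers move at their own pace and stop on an object; "newtons" is the grip in N (left out, the last holds). Time passes only in rows, so rows that do not move let the fingers close. It gives the time, the measured TCP pose, the force, the opening and the grip force at its end, in the units of the state.
- robot.get_obs(): the state, without advancing time (a new reading comes with each control period).
- robot.snapshot(name): name is "side" or "top"; returns a dict with "img" (384x512x3 uint8, red, green, blue), "depth" (384x512 float32, m along the optical axis (not along the pixel's ray), 0 where there is no reading), "vertical_fov" (degrees; the focal length in pixels is half the picture's height over the tangent of half this angle, whatever the lens; pixels are square), "cx", "cy" (the principal point, pixels), "k1" (the pictures are not rectified: a ray, as slopes to the right and down, at radius r is drawn at 1 + k1 r^2 times it, then the intrinsics apply), "eye" and "orientation" of the camera in the world. Camera axes: x right, y down, z forward; pixel columns grow to the right and rows downward; lengths in m; the calibration is good to about 2 mm. A picture is of the moment at which its call begins.
- robot.finish_job(): hands the job in; it is judged then, once.
The state is a dict: "time": time; "qpos": joint angles; "qvel": joint speeds; "joint_torque": joint torques, N m; "position": TCP position; "eef_rot": TCP orientation; "wrist_force": force on the tool from outside, world axes, zero at the start; "wrist_torque": the same for the moment, N m; "width": finger opening in m; "finger_force": force on a finger pad.
Only numpy, scipy, OpenCV 4.12 (cv2) and the standard library are available. Lean on these libraries where they do the work, as an engineer would, in place of code of your own. Each camera call takes 0.05 s, during which the arm holds its last target. There are 200 camera calls.

## Working session

There is one attempt and no reset: what is moved stays moved. The work goes in short steps, Python scripts to look and compute and a tool call to move; the robot and the scene stay as the last step left them, time stands still between calls to the robot, and variables do not carry over. Pictures are saved under pics/ and viewed, at most 10 in all, crops included, and the job is handed in when it is done.

Besides the shell and the picture viewer there is one more tool, called after "Call:" in YAML: its name, and indented under it one key for each argument. play_rows: Moves the arm, as the interface text tells. Its arguments: {"type":"object","properties":{"plan":{"type":"string"},"newtons":{"type":"number"}},"required":["plan"]}

```bash
mkdir -p pics; cat > h.py <<'E'
import numpy as np, cv2
from scipy.spatial.transform import Rotation as R
from rig import robot
def K(s):
    f=s["img"].shape[0]/2/np.tan(np.radians(s["vertical_fov"])/2)
    return f
def rays(s,uv):
    f=K(s); uv=np.atleast_2d(np.float64(uv))
    d=(uv-[s["cx"],s["cy"]])/f; p=d.copy()
    for _ in range(20): p=d/(1+s["k1"]*(p**2).sum(1,keepdims=True))
    return R.from_quat(s["orientation"]).apply(np.c_[p,np.ones(len(p))])
def plane(s,uv,z):
    r=rays(s,uv); e=np.array(s["eye"]); return e+r*((z-e[2])/r[:,2])[:,None]
def dep(s,uv):
    r=rays(s,uv); uv=np.atleast_2d(uv).astype(int); return np.array(s["eye"])+r*s["depth"][uv[:,1],uv[:,0]][:,None]
def proj(s,P):
    c=R.from_quat(s["orientation"]).inv().apply(np.atleast_2d(P)-np.array(s["eye"])); p=c[:,:2]/c[:,2:]
    return p*(1+s["k1"]*(p**2).sum(1,keepdims=True))*K(s)+[s["cx"],s["cy"]]
def save(s,n): cv2.imwrite("pics/"+n,cv2.cvtColor(s["img"],cv2.COLOR_RGB2BGR))
E
python3 - <<'E'
from h import *
for n in("top","side"):
    s=robot.snapshot(n); save(s,n+"0.png"); np.save(n+"0.npy",s,allow_pickle=True)
    print(n,{k:s[k] for k in s if k not in("img","depth")})
o=robot.get_obs();print(o,robot.tcp_to_grasp)
E
```

```text
top {'vertical_fov': 55.21319389661796, 'cx': 257.5424374859088, 'cy': 192.09983550902342, 'k1': -0.07998556474783473, 'eye': array([0.48394059, 0.13631079, 0.94032458]), 'orientation': array([ 0.71515631, -0.69757676,  0.03796011, -0.02229687])}
side {'vertical_fov': 45.6776712607469, 'cx': 254.0925258467747, 'cy': 203.50292945153063, 'k1': -0.03933081924795771, 'eye': array([0.09518313, 0.8221281 , 0.44859861]), 'orientation': array([-0.24615486,  0.80032216, -0.52619965,  0.14834476])}
{'time': 0.1, 'qpos': array([-1.26155704e+00,  3.13917179e-01,  4.50957948e-02,  1.30362811e+00,
       -6.71574118e-06,  1.43124129e+00]), 'qvel': array([-2.31788241e-05, -4.27780435e-03,  1.22496523e-03, -1.23578900e-03,
        2.91494014e-03,  1.77370892e-03]), 'joint_torque': array([ 3.21976819e-03, -4.81725883e+01,  2.99243778e+01,  1.26943504e-02,
       -8.41667497e-05,  3.59294802e-06]), 'position': array([ 0.24935032, -0.51760384,  0.23050399]), 'eef_rot': array([ 9.74928094e-01,  2.22518604e-01, -7.33906237e-05, -8.23323840e-04]), 'wrist_force': array([ 0.20248182, -0.28374153,  0.4078413 ]), 'wrist_torque': array([-0.00135586, -0.03369021,  0.03043348]), 'finger_force': 0.0, 'width': 0.08512866863880042} 0.0187
```

View pics/top0.png

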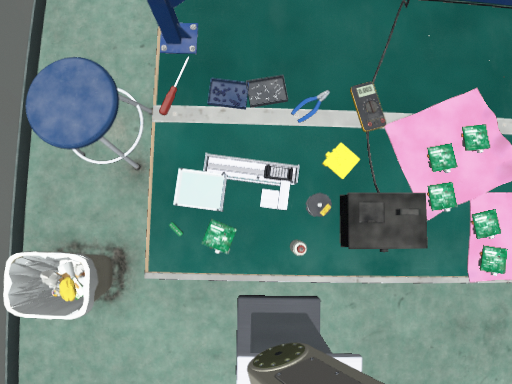

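View pics/side0.png

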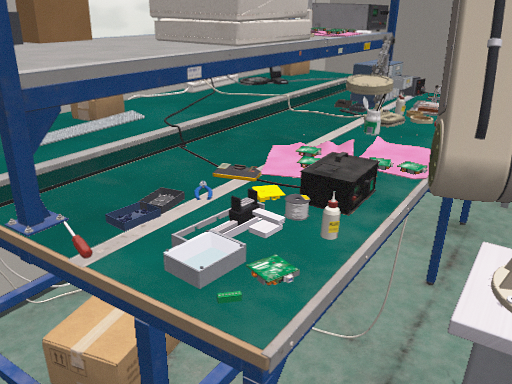

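The top view shows the box at (200,190), the fence along (250,170), the pad and cheeks near (280,172), the nose near (272,197), the board at (219,237), the terminal at (176,229), the bottle at (300,248) and the spool at (318,205). I'll zoom in on these.

```bash
python3 - <<'E'
from h import *
a=cv2.imread("pics/top0.png")[140:270,160:345]; b=cv2.imread("pics/side0.png")[180:310,150:335]
cv2.imwrite("pics/c1.png",np.vstack([cv2.resize(x,None,fx=2.25 if 0 else 2.3,fy=2.3,interpolation=cv2.INTER_CUBIC) for x in(a,b)]))
t=np.load("top0.npy",allow_pickle=True).item()
hsv=cv2.cvtColor(t["img"],cv2.COLOR_RGB2HSV)
print("box top ", plane(t,[[200,190]],.04), "board",plane(t,[[219,237]],.015))
for p in [(219,237),(235,237),(250,190),(222,228),(250,210),(176,229),(205,180),(290,200),(250,165)]: print(p,t["img"][p[1],p[0]],hsv[p[1],p[0]],dep(t,[p])[0].round(3))
E
```

```text
box top  [[0.56264838 0.25886635 0.04      ]] board [[0.44801347 0.2105121  0.015     ]]
(219, 237) [170 225 202] [ 77  62 225] [0.448 0.21  0.015]
(235, 237) [ 37 102  94] [ 86 163 102] [0.449 0.171 0.002]
(250, 190) [ 33 103  94] [ 86 173 103] [0.569 0.136 0.004]
(222, 228) [177 219 196] [ 74  49 219] [0.471 0.204 0.015]
(250, 210) [ 32 101  92] [ 86 174 101] [0.518 0.135 0.001]
(176, 229) [ 87 172 119] [ 71 126 172] [0.465 0.32  0.012]
(205, 180) [226 242 241] [ 88  17 242] [0.588 0.247 0.04 ]
(290, 200) [ 31 100  92] [ 87 176 100] [0.546 0.033 0.002]
(250, 165) [247 248 251] [113   4 251] [0.633 0.138 0.006]
```

View pics/c1.png

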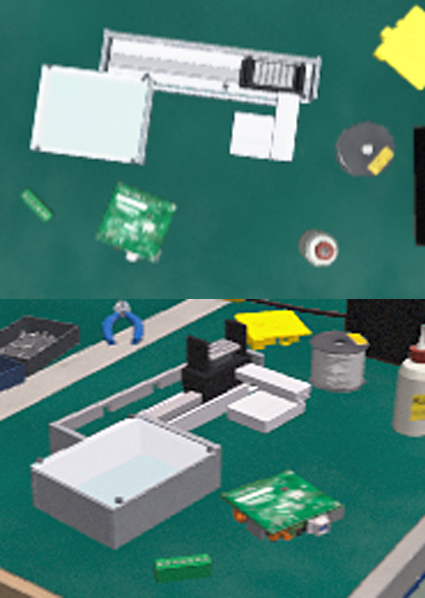

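The crop shows the box roof as a light quadrilateral, the slider's nose plate on the right of the bay, and the board tilted slightly with a white connector on the robot side. Next I'll measure them.

```bash
cat >> h.py <<'E'
def cloud(s):
    h,w=s["depth"].shape; u,v=np.meshgrid(np.arange(w),np.arange(h))
    uv=np.c_[u.ravel(),v.ravel()]
    return (np.array(s["eye"])+rays(s,uv)*s["depth"].ravel()[:,None]).reshape(h,w,3)
def rect(P):
    (c,wh,a)=cv2.minAreaRect(np.float32(P[:,:2])*1000); return np.round(c,1),np.round(wh,1),round(a,2)
def big(m):
    n,l,st,_=cv2.connectedComponentsWithStats(m.astype(np.uint8)); i=1+np.argmax(st[1:,4]); return l==i
def board(s,C,zlo=.011,zhi=.019,near=None):
    hsv=cv2.cvtColor(s["img"],cv2.COLOR_RGB2HSV).astype(int)
    m=(C[...,2]>zlo)&(C[...,2]<zhi)&(hsv[...,0]<84)&(hsv[...,0]>40)&(hsv[...,1]>30)
    if near is not None: m&=np.hypot(C[...,0]-near[0],C[...,1]-near[1])<.07
    return m
E
python3 - <<'E'
from h import *
for n in("top","side"):
    s=np.load(n+"0.npy",allow_pickle=True).item(); C=cloud(s)
    near=lambda x,y,r:np.hypot(C[...,0]-x,C[...,1]-y)<r
    m=big((abs(C[...,2]-.04)<.004)&near(.563,.259,.11)); print(n,"box",m.sum(),rect(C[m]),np.median(C[m][:,2]))
    m=big(board(s,C,near=(.448,.21))); print("board",m.sum(),rect(C[m]),C[m].mean(0))
    m=big((abs(C[...,2]-.054)<.03)&(C[...,2]>.045)&near(.63,.07,.08)); print("block",m.sum(),rect(C[m]),np.percentile(C[m][:,2],[5,50,95,100]))
    m=(C[...,2]>.064)&(C[...,2]<.08)&near(.63,.07,.08); print("cheeks",C[m].round(3).tolist()[:12],m.sum())
    for z0,z1,l,x,y,r in((.017,.023,"z20",.6,.12,.15),):
        m=(C[...,2]>z0)&(C[...,2]<z1)&near(x,y,r)
        nn,lb,st,ce=cv2.connectedComponentsWithStats(m.astype(np.uint8))
        for i in range(1,nn):
            if st[i,4]>25: print(l,st[i],rect(C[lb==i]))
    for nm,x,y,z in(("spool",.54,-.04,.03),("bottle",.43,.01,.08),("term",.465,.32,.008)):
        m=(C[...,2]>z)&(C[...,2]<.12)&near(x,y,.05); print(nm,m.sum(),rect(C[m]) if m.any() else 0)
E
```

```text
top box 1792 (array([564.3, 259.8]), array([123. ,  92.5]), 84.1) 0.03919458885042565
board 668 (array([449.8, 211.7]), array([72.2, 65.9]), 69.68) [0.449904   0.21157516 0.01522404]
block 166 (array([610.3,  67.4]), array([42., 24.]), 84.63) [0.05118428 0.05375499 0.05649499 0.05888748]
cheeks [[0.625, 0.097, 0.069], [0.624, 0.094, 0.071], [0.624, 0.092, 0.071], [0.622, 0.097, 0.07], [0.622, 0.094, 0.071], [0.622, 0.092, 0.07], [0.619, 0.097, 0.072], [0.619, 0.094, 0.073], [0.62, 0.092, 0.07], [0.617, 0.097, 0.071], [0.617, 0.094, 0.073], [0.619, 0.041, 0.068]] 58
z20 [208 163  56  12 225] (array([620.3, 174.4]), array([141.5,  14.2]), 84.07)
z20 [227 177  33   6  52] (array([593.2, 154.3]), array([81.7,  4.1]), 84.26)
z20 [261 182  19   4  32] (array([586.1,  85.8]), array([46.1,  4.1]), 84.09)
z20 [260 189  20  20 279] (array([546.9,  86.8]), array([43.6, 45.6]), 83.75)
spool 444 (array([534.3, -36. ]), array([56.8, 57.5]), 1.14)
bottle 48 (array([428.3,  14.9]), array([16.4, 16.5]), 0.34)
term 80 (array([466.1, 321.4]), array([38.8, 12.6]), 45.55)
side box 1778 (array([562.8, 258
[... 343 characters left out ...]
0.037, 0.071], [0.608, 0.038, 0.072], [0.618, 0.039, 0.067], [0.615, 0.039, 0.068], [0.613, 0.039, 0.069], [0.609, 0.039, 0.07], [0.605, 0.042, 0.071], [0.604, 0.039, 0.071], [0.604, 0.036, 0.07]] 77
z20 [214 214  42  17 115] (array([611.5, 103.5]), array([112.2,  28.5]), 75.14)
z20 [223 216  36  19  73] (array([585.8, 108.9]), array([111.3,   6.5]), 83.23)
z20 [249 218  36  16 259] (array([543.5,  76.7]), array([66.2, 46.2]), 84.47)
z20 [231 252  15  11  39] (array([512.8, 224.1]), array([38.6,  2.7]), 82.35)
spool 306 (array([531.3, -34.6]), array([56.5, 59.7]), 34.88)
bottle 37 (array([425.2,  15.2]), array([14.5, 15.4]), 38.03)
term 172 (array([463. , 320.6]), array([40.1, 15.3]), 44.42)
```

```bash
python3 - <<'E'
from h import *
c=np.array([.4493,.2112]); a=np.radians(-20.5); X=np.array([np.cos(a),np.sin(a)]); Y=np.array([-X[1],X[0]])
for n in("top","side"):
    s=np.load(n+"0.npy",allow_pickle=True).item(); C=cloud(s)
    b=((C[...,:2]-c)@np.c_[X,Y])*1000; z=C[...,2]*1000
    m=(z>3.5)&(z<30)&(abs(b[...,0])<60)&(abs(b[...,1])<60)&((abs(b[...,0])>34)|(abs(b[...,1])>36)|(z>17.5))
    print(n)
    for p,q,r in zip(b[m],z[m],s["img"][m]): print(p.round(0),round(q,0),r,end=";")
    k=cv2.getRotationMatrix2D((0,0),0,1)
E
```

```text
top
[50. 59.] 29.0 [ 81 117 120];[52. 49.] 4.0 [37 99 92];[54. 43.] 20.0 [ 84 120 123];[50. 48.] 4.0 [30 99 90];[55. 34.] 5.0 [37 99 92];[57. 29.] 4.0 [50 99 95];[58. 27.] 8.0 [44 94 91];[59. 23.] 23.0 [47 89 85];[53. 33.] 4.0 [29 97 90];[58. 21.] 4.0 [28 98 90];[40. 58.] 5.0 [27 96 88];[52. 30.] 5.0 [28 97 90];[48. 31.] 4.0 [28 98 88];[49. 29.] 5.0 [29 99 90];[53. 19.] 5.0 [30 99 92];[36. 56.] 5.0 [26 96 88];[43. 37.] 4.0 [29 98 89];[50. 21.] 5.0 [30 99 90];[54. 11.] 4.0 [27 98 90];[44. 29.] 4.0 [29 99 90];[48. 17.] 4.0 [28 99 88];[53.  6.] 5.0 [30 99 90];[59. -9.] 5.0 [ 31 100  91];[33. 49.] 4.0 [31 98 91];[34. 47.] 5.0 [31 99 91];[36. 42.] 5.0 [31 99 91];[51.  5.] 6.0 [ 32 100  91];[28. 55.] 5.0 [31 98 90];[30. 48.] 5.0 [29 97 90];[23. 59.] 4.0 [27 97 89];[28. 47.] 4.0 [31 98 90];[39. 19.] 4.0 [27 98 89];[43. 10.] 4.0 [29 99 91];[45.  5.] 4.0 [ 29 100  90];[50. -7.] 5.0 [ 31 100  92];[ 55. -18.] 4.0 [ 31 100  92];[34. 25.] 4.0 [ 33 112  85];[37. 18.] 5.0 [ 32 100  91];[ 49. -10.] 4.0 [ 31 101  91];[ 52. -19.] 4.0 [ 30 100  92];[ 54. -24.] 4.0 [31 98 91];[22. 50.] 4.0 [28 98 90];[2
[... 16226 characters left out ...]
130];[-40. -15.] 5.0 [ 99  98 102];[-42. -16.] 6.0 [ 76 109 101];[-34.  10.] 9.0 [77 54 52];[-35.   8.] 9.0 [68 44 44];[-36.   7.] 9.0 [26 33 41];[-36.  -0.] 6.0 [155 149 153];[-36.  -3.] 5.0 [154 150 151];[-36.  -5.] 5.0 [128 123 122];[-38.  -5.] 6.0 [126 124 123];[-41.  -5.] 7.0 [113 109 119];[-41.  -7.] 7.0 [ 85  88 119];[-40. -10.] 5.0 [122 122 154];[-40. -13.] 4.0 [151 150 176];[-42. -16.] 4.0 [ 74 108 102];[-34.  30.] 14.0 [78 80 38];[-34.  12.] 8.0 [63 80 53];[-36.  11.] 9.0 [52 48 51];[-35.   5.] 6.0 [35 70 68];[-42.  -4.] 6.0 [145 139 153];[-40.  -8.] 4.0 [182 175 183];[-41. -10.] 4.0 [206 192 192];[-34.  34.] 14.0 [74 70 35];[-35.   8.] 5.0 [27 55 53];[-42.  -5.] 4.0 [143 137 136];
```

Call:
play_rows:
  plan: "0 0 0 0 0 -0.1092 1;0 0 0 0 0 -0.1092 1;0 0 0 0 0 -0.1092 1;0 0 0 0 0 -0.1092 1;0 0 0 0 0 -0.1092 1;0 0 0 0 0 -0.1092 1;0 0 0 0 0 -0.1092 1"
  newtons: 40

```text
time: 0.68
position: [0.2494, -0.5178, 0.2308]
eef_rot: [0.82, 0.572, 0.0, -0.0]
wrist_force: [0.3, 0.6, -0.4]
width: 0.085
finger_force: 0.0
```

Call:
play_rows:
  plan: "38.5 -3.4 0 0 0 0 1;38.5 -3.4 0 0 0 0 1;38.5 -3.4 0 0 0 0 1;38.5 -3.4 0 0 0 0 1;38.5 -3.4 0 0 0 0 1;38.5 -3.4 0 0 0 0 1;38.5 -3.4 0 0 0 0 1;38.5 -3.4 0 0 0 0 1"

```text
time: 1.35
position: [0.3316, -0.2181, 0.231]
eef_rot: [0.822, 0.57, 0.0, -0.0]
wrist_force: [0.7, 0.4, -0.2]
width: 0.0855
finger_force: 0.0
```

Call:
play_rows:
  plan: "38.5 -3.4 0 0 0 0 1;38.5 -3.4 0 0 0 0 1;38.5 -3.4 0 0 0 0 1;38.5 -3.4 0 0 0 0 1;38.5 -3.4 0 0 0 0 1;38.5 -3.4 0 0 0 0 1;38.5 -3.4 0 0 0 0 1;38.5 -3.4 0 0 0 0 1"

```text
time: 2.02
position: [0.414, 0.08, 0.2312]
eef_rot: [0.822, 0.57, -0.0, 0.0]
wrist_force: [0.8, -0.7, 0.1]
width: 0.0854
finger_force: 0.0
```

Call:
play_rows:
  plan: "38.5 -3.4 10 0 0 0 1;38.5 -3.4 30 0 0 0 1;38.5 -3.4 30 0 0 0 1;38.5 -3.4 30 0 0 0 1;0 0 0 0 0 0 1"

```text
time: 2.43
position: [0.4489, 0.2141, 0.1392]
eef_rot: [0.82, 0.572, -0.003, -0.002]
wrist_force: [-0.5, 0.5, 0.2]
width: 0.0855
finger_force: 0.0
```

```bash
cat >> h.py <<'E'
def to(x,y,z,yaw,o=None):
    "tool-frame shift (mm) from measured pose to world target (mm), yaw deg of tool x"
    o=o or robot.get_obs(); r=R.from_quat(o["eef_rot"]); d=np.array([x,y,z])-1000*o["position"]
    R2=R.from_euler("z",yaw,degrees=True)*R.from_euler("x",180,degrees=True)
    print("t%.2f pos"%o["time"],(1000*o["position"]).round(1),"shift",r.inv().apply(d).round(1),"turn",(r.inv()*R2).as_rotvec().round(3),"F",o["wrist_force"].round(1),"w %.3f"%o["width"])
F0=np.array([552.5,152.5]); FA=-5.9
def feed(x,y):
    a=np.radians(FA); return F0+[x*np.cos(a)-y*np.sin(a),x*np.sin(a)+y*np.cos(a)]
E
python3 -c "
from h import *
to(455.3,227.1,4,69.5)"
```

```text
t2.43 pos [448.9 214.1 139.2] shift [ 14.8   2.4 135.2] turn [-0.006  0.003  0.005] F [-0.5  0.5  0.2] w 0.085
```

Call:
play_rows:
  plan: "0 0 30 0 0 0 1;0 0 30 0 0 0 1;0 0 25 0 0 0 1;0 0 20 0 0 0 1;0 0 12 0 0 0 1;0 0 8 0 0 0 1;0 0 2 0 0 0 1;0 0 0 0 0 0 1"

```text
time: 3.1
position: [0.4505, 0.2101, 0.0175]
eef_rot: [0.822, 0.57, -0.0, -0.0]
wrist_force: [0.9, 0.6, 0.9]
width: 0.0858
finger_force: 0.0
```

```bash
python3 - <<'E'
from h import *
to(455.3,227.1,2,69.5)
t=robot.snapshot("side");p=proj(t,[[.4493,.2112,.015]])[0].astype(int);a=cv2.cvtColor(t["img"],cv2.COLOR_RGB2BGR)[p[1]-80:p[1]+50,p[0]-90:p[0]+90]
cv2.imwrite("pics/g1.png",cv2.resize(a,None,fx=4,fy=4,interpolation=cv2.INTER_CUBIC))
E
```

```text
t3.10 pos [450.5 210.1  17.5] shift [17.6 -1.5 15.5] turn [-0.001  0.001 -0.   ] F [0.9 0.6 0.9] w 0.086
```

View pics/g1.png

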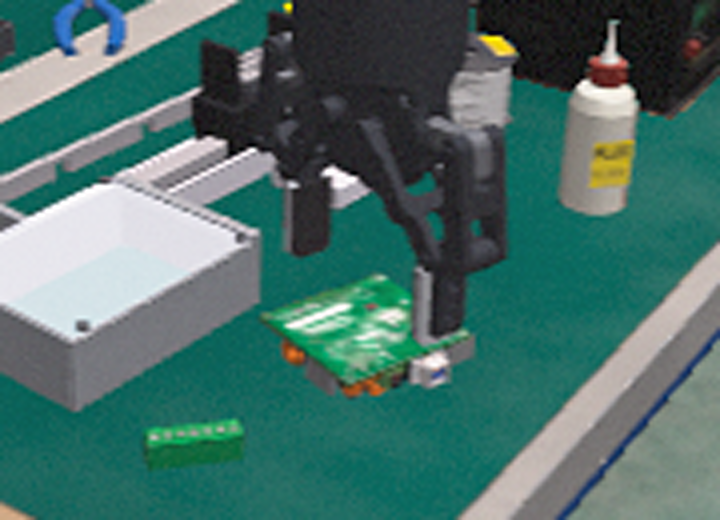

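The open fingers straddle the board but sit about 17 mm off towards the connector (rows were clipped). I'll shift and then descend.

Call:
play_rows:
  plan: "9 -1 0 0 0 0 1;9 -0.5 0 0 0 0 1;0 0 8 0 0 0 1;0 0 8 0 0 0 1;0 0 0 0 0 0 1"

```text
time: 3.57
position: [0.4544, 0.2277, -0.0]
eef_rot: [0.821, 0.57, -0.001, -0.0]
wrist_force: [-0.2, -0.6, -1.2]
width: 0.085
finger_force: 0.0
```

```bash
python3 -c "
from h import *
to(455.3,227.1,2,69.5)"
```

```text
t3.57 pos [454.4 227.7  -0. ] shift [-0.2  1.  -2. ] turn [-0.002  0.002  0.001] F [-0.2 -0.6 -1.2] w 0.085
```

Call:
play_rows:
  plan: "0 1 -1.5 0 0 0 0.2;0 0 0 0 0 0 0.2;0 0 0 0 0 0 0.2;0 0 0 0 0 0 0.2;0 0 0 0 0 0 0.2;0 0 0 0 0 0 0.2"
  newtons: 30

```text
time: 4.07
position: [0.4564, 0.2272, 0.0034]
eef_rot: [0.822, 0.57, -0.0, 0.0]
wrist_force: [-2.4, -0.5, 4.8]
width: 0.0644
finger_force: 32.8
```

```bash
python3 - <<'E'
from h import *
# grasp point target in feeder: board centre (-24,0); grasp at board y+17
t=feed(-24,17); to(*t,6,84.1)
s=robot.snapshot("top");C=cloud(s)
m=big(board(s,C,near=(.448,.21),zhi=.023)); print("board",m.sum(),rect(C[m]))
E
```

```text
t4.07 pos [456.4 227.2   3.4] shift [-26.   88.7  -2.6] turn [-0.     0.    -0.255] F [-2.4 -0.5  4.8] w 0.064
board 195 (array([446. , 195.5]), array([37.7, 61.9]), 70.19)
```

Call:
play_rows:
  plan: "0 0 -5 0 0 0 0.2;-12 0 0 0 0 -0.085 0.2;-12 0 0 0 0 -0.085 0.2;-12 0 0 0 0 -0.085 0.2;-12 0 0 0 0 0 0.2;0 0 0 0 0 0 0.2"

```text
time: 4.62
position: [0.4454, 0.1793, 0.0081]
eef_rot: [0.744, 0.668, -0.0, 0.0]
wrist_force: [0.4, 0.8, -0.5]
width: 0.0641
finger_force: 33.3
```

```bash
python3 - <<'E'
from h import *
t=feed(-24,17); to(*t,8,84.1)
E
```

```text
t4.62 pos [445.4 179.3   8.1] shift [ 1.6 85.3  0.1] turn [-0.     0.001 -0.004] F [ 0.4  0.8 -0.5] w 0.064
```

Call:
play_rows:
  plan: "0.5 20 0 0 0 0 0.2;0.5 20 0 0 0 0 0.2;0.5 20 0 0 0 0 0.2;0 15 0 0 0 0 0.2;0 10 0 0 0 0 0.2;0 0 0 0 0 0 0.2"

```text
time: 5.12
position: [0.5332, 0.1737, 0.0084]
eef_rot: [0.743, 0.669, 0.001, 0.001]
wrist_force: [0.2, 0.9, -0.1]
width: 0.0644
finger_force: 33.3
```

```bash
python3 - <<'E'
from h import *
t=feed(-24,17); to(*t,3,84.1)
for n in("top","side"):
    s=robot.snapshot(n);C=cloud(s); m=big(board(s,C,near=feed(-24,0)/1000,zhi=.025)); print("board",m.sum(),rect(C[m]),np.median(C[m][:,2]))
E
```

```text
t5.12 pos [533.2 173.7   8.4] shift [-2.1 -2.6  5.3] turn [ 0.003 -0.001 -0.002] F [ 0.2  0.9 -0.1] w 0.064Traceback (most recent call last):
  File "<stdin>", line 4, in <module>
  File "h.py", line 27, in big
    n,l,st,_=cv2.connectedComponentsWithStats(m.astype(np.uint8)); i=1+np.argmax(st[1:,4]); return l==i
                                                                       ~~~~~~~~~^^^^^^^^^^
    return _wrapfunc(a, 'argmax', axis=axis, out=out, **kwds)
    return bound(*args, **kwds)
ValueError: attempt to get argmax of an empty sequence
```

Call:
play_rows:
  plan: "-2 -3 2 0 0 0 0.2;0 0 3 0 0 0 0.2;0 0 0 0 0 0 0.2;0 0 0 0 0 0 1;0 0 0 0 0 0 1;0 0 0 0 0 0 1;0 0 0 0 0 0 1;0 0 -10 0 0 0 1"

```text
time: 5.83
position: [0.5254, 0.1718, 0.0116]
eef_rot: [0.742, 0.67, -0.002, -0.001]
wrist_force: [-0.6, -0.0, 0.3]
width: 0.0852
finger_force: 0.0
```

Call:
play_rows:
  plan: "0 -10 -30 0 0 0 1;0 -30 -30 0 0 0 1;0 -35 -10 0 0 0 1;0 -35 0 0 0 0 1;0 -35 0 0 0 0 1;0 0 0 0 0 0 1"

```text
time: 6.33
position: [0.3753, 0.1863, 0.0822]
eef_rot: [0.742, 0.671, -0.003, -0.002]
wrist_force: [-1.6, -0.0, -0.4]
width: 0.0856
finger_force: 0.0
```

```bash
cat >> h.py <<'E'
def where():
    out=[]
    for n in("top","side"):
        s=robot.snapshot(n);C=cloud(s)
        hsv=cv2.cvtColor(s["img"],cv2.COLOR_RGB2HSV).astype(int)
        m=board(s,C,near=feed(-10,0)/1000)
        if m.sum()<50: print(n,"no",m.sum()); continue
        m=big(m)
        a=np.radians(FA); L=(C[m][:,:2]*1000-F0)@np.array([[np.cos(a),-np.sin(a)],[np.sin(a),np.cos(a)]])
        c,wh,an=rect(np.c_[L,L]/1000); print(n,m.sum(),"feeder-frame board",c,wh,an,"range",np.percentile(L,[1,99],axis=0).round(1).tolist())
        save(s,n+"_%d.png"%int(100*robot.get_obs()["time"]))
E
python3 - <<'E'
from h import *
to(*feed(-75,0),60,174.1)
where()
E
ls pics
```

```text
t6.33 pos [375.3 186.3  82.2] shift [-15.6 104.9  21.5] turn [-0.007 -0.004 -1.568] F [-1.6 -0.  -0.4] w 0.086
top 678 feeder-frame board [-30.7   0. ] [68.3 70.3] 0.1 range [[-62.4, -34.6], [2.8, 34.4]]
side 489 feeder-frame board [-31.1  -1.4] [71.9 67.3] 89.61 range [[-64.2, -36.6], [0.8, 33.3]]
c1.png
g1.png
side0.png
side_643.png
top0.png
top_638.png
```

Call:
play_rows:
  plan: "0 0 0 0 0 -0.1206 0.03;0 0 0 0 0 -0.1206 0.03;0 0 0 0 0 -0.1206 0.03;0 0 0 0 0 -0.1206 0.03;0 0 0 0 0 -0.1206 0.03;0 0 0 0 0 -0.1206 0.03;0 0 0 0 0 -0.1206 0.03;0 0 0 0 0 -0.1206 0.03"

```text
time: 7.1
position: [0.3856, 0.1869, 0.0831]
eef_rot: [0.345, 0.939, 0.0, 0.001]
wrist_force: [0.2, -0.1, -0.0]
width: 0.0437
finger_force: 0.0
```

Call:
play_rows:
  plan: "0 0 0 0 0 -0.1206 0.03;0 0 0 0 0 -0.1206 0.03;0 0 0 0 0 -0.1206 0.03;0 0 0 0 0 -0.1206 0.03;0 0 0 0 0 -0.1206 0.03;0 0 0 0 0 0 0.03"

```text
time: 7.6
position: [0.3855, 0.1869, 0.083]
eef_rot: [0.052, 0.999, 0.0, 0.001]
wrist_force: [0.0, -0.8, 0.4]
width: 0.0442
finger_force: 0.0
```

```bash
python3 - <<'E'
from h import *
to(*feed(-92,0),4,174.1)
E
```

```text
t7.60 pos [385.5 186.9  83. ] shift [-77.6 -17.   79.2] turn [ 0.     0.002 -0.   ] F [ 0.  -0.8  0.4] w 0.044
```

Call:
play_rows:
  plan: "-20 -6 15 0 0 0 0.03;-20 -6 15 0 0 0 0.03;-20 -5 15 0 0 0 0.03;-17.5 0 15 0 0 0 0.03;0 0 10 0 0 0 0.03;0 0 7 0 0 0 0.03;0 0 0 0 0 0 0.03;0 0 0 0 0 0 0.03"

```text
time: 8.27
position: [0.4574, 0.1618, 0.0053]
eef_rot: [0.053, 0.999, -0.0, -0.001]
wrist_force: [0.3, 0.1, 0.6]
width: 0.0442
finger_force: 0.0
```

```bash
python3 - <<'E'
from h import *
to(*feed(-39,0),4,174.1)
E
```

```text
t8.27 pos [457.4 161.8   5.3] shift [-56.5   0.8   1.2] turn [-0.001 -0.002 -0.003] F [0.3 0.1 0.6] w 0.044
```

Call:
play_rows:
  plan: "-12 0 1 0 0 0 0.03;-8 0.8 0 0 0 0 0.03;-7 0 0 0 0 0 0.03;-7 0 0 0 0 0 0.03;-7 0 0 0 0 0 0.03;-6 0 0 0 0 0 0.03;-4 0 0 0 0 0 0.03;0 0 0 0 0 0 0.03"

```text
time: 8.93
position: [0.5108, 0.157, 0.0047]
eef_rot: [0.053, 0.999, 0.0, 0.001]
wrist_force: [0.9, -0.8, 0.4]
width: 0.044
finger_force: 0.0
```

Call:
play_rows:
  plan: "-2 0 0 0 0 0 0.03;-2 0 0 0 0 0 0.03;0 0 0 0 0 0 0.03"

```text
time: 9.18
position: [0.5136, 0.1567, 0.0045]
eef_rot: [0.053, 0.999, -0.0, 0.0]
wrist_force: [-0.2, -0.4, 0.3]
width: 0.0439
finger_force: 0.0
```

```bash
python3 - <<'E'
from h import *
to(*feed(-39,0),4,174.1)
where()
E
```

```text
t9.18 pos [513.6 156.7   4.5] shift [-0.1 -0.2  0.5] turn [-0.     0.    -0.003] F [-0.2 -0.4  0.3] w 0.044
top no 0
side 83 feeder-frame board [13.7  3.3] [25.3 55.7] 71.69 range [[-10.4, -15.6], [36.9, 11.6]]
```

Call:
play_rows:
  plan: "-1 0 0 0 0 0 0.03;-1 0 0 0 0 0 0.03;0 0 0 0 0 0 0.03"

```text
time: 9.53
position: [0.515, 0.1565, 0.0044]
eef_rot: [0.053, 0.999, -0.0, -0.001]
wrist_force: [-1.6, 0.7, 0.8]
width: 0.044
finger_force: 0.8
```

Call:
play_rows:
  plan: "-1 0 0 0 0 0 0.03;-1 0 0 0 0 0 0.03;0 0 0 0 0 0 0.03"

```text
time: 9.78
position: [0.5151, 0.1565, 0.0042]
eef_rot: [0.053, 0.999, 0.0, -0.002]
wrist_force: [-6.7, 0.3, 4.2]
width: 0.044
finger_force: 3.3
```

Call:
play_rows:
  plan: "4 0 0 0 0 0 0.03;10 0 0 0 0 0 0.03;25 0 0 0 0 0 0.03;20 0 -30 0 0 0 0.03;20 0 -40 0 0 0 -1;20 0 -40 0 0 0 -1;20 0 0 0 0 0 -1;0 0 0 0 0 0 -1"

```text
time: 10.45
position: [0.3998, 0.169, 0.1111]
eef_rot: [0.052, 0.999, 0.0, 0.001]
wrist_force: [0.3, -0.1, -1.0]
width: -0.0002
finger_force: 0.0
```

```bash
python3 - <<'E'
from h import *
where()
to(*feed(66,-79),90,174.1)
E
cd pics; cat > /dev/null; python3 -c "
import cv2,glob
f=sorted(glob.glob('top_*.png')+glob.glob('side_*.png'),key=lambda x:int(x.split('_')[1][:-4]))[-2:]
import numpy as np
o=[]
for x in f:
    a=cv2.imread(x); a=a[150:250,160:310] if 'top' in x else a[180:300,150:300]
    o.append(cv2.resize(a,(520,300),interpolation=cv2.INTER_CUBIC))
cv2.imwrite('fit.png',np.vstack(o))"
```

```text
top 674 feeder-frame board [ 4.9 -0.7] [70.4 68.3] 89.64 range [[-27.0, -35.3], [38.3, 33.8]]
side 357 feeder-frame board [ 3.2 -9.9] [59.4 68.5] 85.42 range [[-29.3, -37.5], [36.6, 17.9]]
t10.55 pos [401.8 168.7 109.4] shift [-217.7  -79.2   19.8] turn [ 0.     0.002 -0.002] F [ 0.7 -0.2  0.1] w -0.000
```

View pics/fit.png

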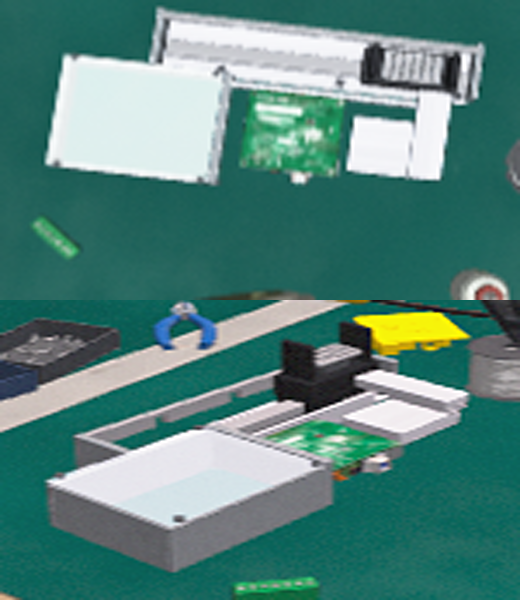

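The board is seated flat against the fence, square and centred in the bay (top crop at about (293,133)). Now the latch.

Call:
play_rows:
  plan: "-30 -11 0 0 0 0 -1;-30 -11 0 0 0 0 -1;-30 -11 0 0 0 0 -1;-30 -11 0 0 0 0 -1;-30 -11 0 0 0 0 -1;-30 -11 0 0 0 0 -1;-30 -11 0 0 0 0 -1;0 0 0 0 0 0 -1"

```text
time: 11.22
position: [0.6087, 0.0663, 0.1068]
eef_rot: [0.055, 0.998, -0.001, 0.002]
wrist_force: [0.1, 0.4, 0.1]
width: -0.0003
finger_force: 0.0
```

```bash
python3 - <<'E'
from h import *
to(*feed(66,-79),60,174.1)
E
```

```text
t11.22 pos [608.7  66.3 106.8] shift [-1.1  1.1 46.8] turn [-0.001  0.003 -0.007] F [0.1 0.4 0.1] w -0.000
```

Call:
play_rows:
  plan: "-1 1 15 0 0 0 -1;0 0 15 0 0 0 -1;0 0 12 0 0 0 -1;0 0 5 0 0 0 -1;0 0 3 0 0 0 -1;0 0 3 0 0 0 -1;0 0 0 0 0 0 -1"

```text
time: 11.8
position: [0.6037, 0.0707, 0.0556]
eef_rot: [0.053, 0.999, -0.0, -0.0]
wrist_force: [-0.4, -0.6, 0.2]
width: -0.0
finger_force: 0.0
```

Call:
play_rows:
  plan: "0 0 3 0 0 0 -1;0 0 3 0 0 0 -1;0 0 0 0 0 0 -1;0 0 0 0 0 0 -1"

```text
time: 12.13
position: [0.6045, 0.0708, 0.051]
eef_rot: [0.053, 0.999, -0.0, 0.001]
wrist_force: [0.5, -0.4, 4.5]
width: -0.0002
finger_force: 1.7
```

```bash
python3 - <<'E'
from h import *
to(*feed(66,-79),46,174.1)
E
```

```text
t12.13 pos [604.5  70.8  51. ] shift [-5.9 -3.   5. ] turn [ 0.     0.002 -0.003] F [ 0.5 -0.4  4.5] w -0.000
```

Call:
play_rows:
  plan: "-2 0 3 0 0 0 -1;-2 0 2 0 0 0 -1;0 0 1 0 0 0 -1;0 0 0 0 0 0 -1;0 0 0 0 0 0 -1"

```text
time: 12.55
position: [0.6071, 0.0705, 0.044]
eef_rot: [0.053, 0.999, 0.0, -0.001]
wrist_force: [-3.4, 0.5, 6.6]
width: 0.0002
finger_force: 2.9
```

Call:
play_rows:
  plan: "0 5 0 0 0 0 -1;0 6 0 0 0 0 -1;0 8 0 0 0 0 -1;0 8 0 0 0 0 -1;0 8 0 0 0 0 -1;0 8 0 0 0 0 -1;0 0 0 0 0 0 -1"

```text
time: 13.13
position: [0.6117, 0.1139, 0.044]
eef_rot: [0.052, 0.999, -0.0, -0.0]
wrist_force: [-2.8, 0.7, 6.1]
width: 0.0001
finger_force: 3.0
```

```bash
cat >> h.py <<'E'
def slid():
    s=robot.snapshot("top");C=cloud(s)
    a=np.radians(FA); L=(C[...,:2]*1000-F0)@np.array([[np.cos(a),-np.sin(a)],[np.sin(a),np.cos(a)]]); z=C[...,2]*1000
    o=robot.get_obs(); p=(o["position"][:2]*1000-F0)@np.array([[np.cos(a),-np.sin(a)],[np.sin(a),np.cos(a)]])
    m=(abs(L[...,0])<12)&(z>14)&(z<24)&(L[...,1]<46)
    hsv=cv2.cvtColor(s["img"],cv2.COLOR_RGB2HSV).astype(int); w=m&(hsv[...,1]<40)&(hsv[...,2]>150)
    v=big(w) if w.sum()>5 else w
    print("tcp feeder",p.round(1),"z",(o["position"][2]*1000).round(1),"F",o["wrist_force"].round(1),"white plate y",np.percentile(L[v][:,1],[2,98]).round(1) if v.any() else None)
    save(s,"top_%d.png"%int(100*o["time"]))
E
python3 -c "
from h import *
slid()
to(*feed(66,40),45,174.1)"
```

```text
tcp feeder [ 62.9 -32.4] z 44.0 F [-2.7  1.6  6.1] white plate y [38.6 41.2]
t13.18 pos [611.7 113.9  44. ] shift [-3.  72.4 -1. ] turn [ 0.    -0.001 -0.002] F [-2.7  1.6  6.1] w -0.000
```

Call:
play_rows:
  plan: "0 7 0 0 0 0 -1;0 8 0 0 0 0 -1;0 8 0 0 0 0 -1;0 8 0 0 0 0 -1;0 8 0 0 0 0 -1;0 8 0 0 0 0 -1;0 8 0 0 0 0 -1;0 0 0 0 0 0 -1"

```text
time: 13.85
position: [0.618, 0.1687, 0.0441]
eef_rot: [0.052, 0.999, -0.0, 0.0]
wrist_force: [-1.4, 1.5, 5.7]
width: -0.0001
finger_force: 2.5
```

```bash
python3 -c "
from h import *
slid()"
```

```text
tcp feeder [63.5 22.9] z 44.2 F [-1.4  1.1  5.6] white plate y None
```

```bash
python3 - <<'E'
from h import *
s=robot.snapshot("side");save(s,"s_mid.png");a=cv2.imread("pics/s_mid.png")[140:300,150:320]; cv2.imwrite("pics/mid.png",cv2.resize(a,None,fx=3.5,fy=3.5,interpolation=cv2.INTER_CUBIC))
E
```

```text
(no output)
```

View pics/mid.png

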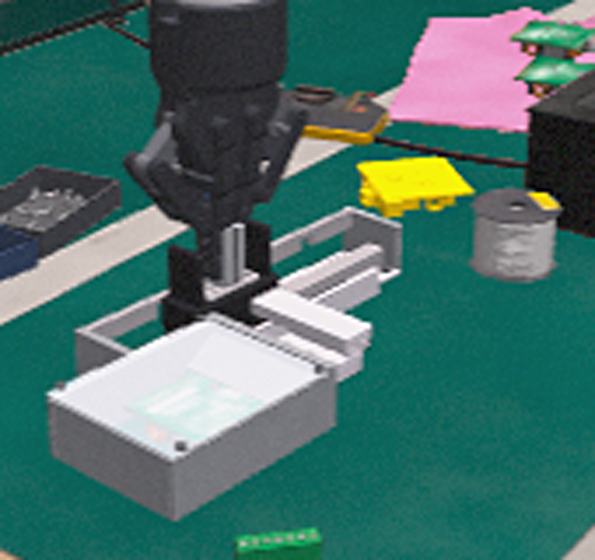

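The slider followed: the block is beside the box and the board is visible through the roof, inside. I'll let the pad up and push the cheek home.

Call:
play_rows:
  plan: "0 0 -5 0 0 0 -1;0 0 -5 0 0 0 -1;0 0 -4 0 0 0 -1;0 0 0 0 0 0 -1;0 5 0 0 0 0 -1;0 5 0 0 0 0 -1;0 5 0 0 0 0 -1;0 0 0 0 0 0 -1"

```text
time: 14.62
position: [0.6197, 0.183, 0.0579]
eef_rot: [0.053, 0.999, -0.001, 0.0]
wrist_force: [0.5, -2.5, 1.5]
width: 0.0002
finger_force: 1.1
```

Call:
play_rows:
  plan: "0 4 0 0 0 0 -1;0 4 0 0 0 0 -1;0 4 0 0 0 0 -1;0 2 0 0 0 0 -1;0 2 0 0 0 0 -1;0 0 0 0 0 0 -1"

```text
time: 15.12
position: [0.6213, 0.1988, 0.0579]
eef_rot: [0.053, 0.999, -0.0, -0.0]
wrist_force: [0.2, -3.6, 0.7]
width: 0.0001
finger_force: 1.7
```

```bash
python3 -c "
from h import *
slid()"
```

```text
tcp feeder [63.7 53.1] z 58.0 F [ 1.2 -3.6 -0.4] white plate y None
```

Cheek contact is clear (about 3 N of sliding friction). Continuing in small steps.

Call:
play_rows:
  plan: "0 1.5 0 0 0 0 -1;0 1.5 0 0 0 0 -1;0 1 0 0 0 0 -1;0 0 0 0 0 0 -1"

```text
time: 15.5
position: [0.6217, 0.2028, 0.058]
eef_rot: [0.053, 0.999, 0.0, -0.0]
wrist_force: [0.2, -3.5, -1.1]
width: 0.0
finger_force: 1.8
```

Call:
play_rows:
  plan: "0 1 0 0 0 0 -1;0 1 0 0 0 0 -1;0 1 0 0 0 0 -1;0 0 0 0 0 0 -1"

```text
time: 15.83
position: [0.622, 0.2061, 0.0581]
eef_rot: [0.053, 0.999, 0.0, -0.0]
wrist_force: [0.6, -2.1, -1.1]
width: 0.0001
finger_force: 0.9
```

Call:
play_rows:
  plan: "0 1 0 0 0 0 -1;0 1 0 0 0 0 -1;0 1 0 0 0 0 -1;0 0 0 0 0 0 -1"

```text
time: 16.17
position: [0.622, 0.2067, 0.0581]
eef_rot: [0.053, 0.999, -0.002, -0.0]
wrist_force: [0.3, -8.2, 0.6]
width: -0.0001
finger_force: 4.5
```

```bash
python3 -c "
from h import *
slid()"
```

```text
tcp feeder [63.5 61. ] z 58.0 F [ 0.3 -8.3  0.3] white plate y None
```

Call:
play_rows:
  plan: "0 -6 0 0 0 0 -1;0 -8 0 0 0 0 -1;0 0 -20 0 0 0 -1;0 0 -30 0 0 0 -1;40 0 -20 0 0 0 -1;40 0 0 0 0 0 -1;40 0 0 0 0 0 -1;0 0 0 0 0 0 -1"

```text
time: 16.88
position: [0.4935, 0.207, 0.1252]
eef_rot: [0.051, 0.999, -0.001, -0.006]
wrist_force: [-2.3, 0.2, -1.4]
width: -0.0003
finger_force: 0.0
```

```bash
cat >> h.py <<'E'
def pad():
    a=np.radians(FA)
    for n in("top","side"):
        s=robot.snapshot(n);C=cloud(s)
        L=(C[...,:2]*1000-F0)@np.array([[np.cos(a),-np.sin(a)],[np.sin(a),np.cos(a)]]); z=C[...,2]*1000
        b=(L[...,0]>40)&(L[...,0]<90)&(z>62)&(z<80)&(L[...,1]>-130)&(L[...,1]<90)
        if b.sum()<5: print(n,"no cheeks"); continue
        y=np.sort(L[b][:,1]); mid=(np.percentile(y,3)+np.percentile(y,97))/2
        p=(abs(L[...,0]-66)<9)&(abs(L[...,1]-mid)<15)&(z>35)&(z<80); print(n,"cheeks",b.sum(),y[[0,-1]].round(1),"mid",mid.round(1),"pad z",np.median(z[p]).round(1),p.sum())
        save(s,n+"_%d.png"%int(100*robot.get_obs()["time"]))
        g=big(board(s,C,zlo=-.02,near=feed(0,118)/1000)) if 0 else None
E
python3 - <<'E'
from h import *
pad(); to(*feed(66,47),70,174.1)
E
ls -t pics|head -2
```

```text
top cheeks 29 [17.4 75.3] mid 46.3 pad z 54.2 90
side cheeks 113 [15.6 80. ] mid 48.9 pad z 53.2 80
t16.98 pos [502.2 207.5 127.1] shift [-121.7   -2.5   57. ] turn [ 0.001 -0.001 -0.001] F [ 0.8 -0.3  0.2] w 0.000
side_1698.png
top_1693.png
```

Pad back up at 54 mm with its middle at about y = 47, so it is latched in the last notch. Now press and return.

Call:
play_rows:
  plan: "-40 -2 0 0 0 0 -1;-40 -2 0 0 0 0 -1;-40 -2 0 0 0 0 -1;0 0 0 0 0 0 -1;0 0 20 0 0 0 -1;0 0 25 0 0 0 -1;0 0 15 0 0 0 -1;0 0 0 0 0 0 -1"

```text
time: 17.65
position: [0.6219, 0.1877, 0.0626]
eef_rot: [0.053, 0.999, -0.0, -0.003]
wrist_force: [-1.3, 0.6, -1.0]
width: -0.0001
finger_force: 0.0
```

```bash
python3 - <<'E'
from h import *
to(*feed(65,43),44,174.1)
E
```

```text
t17.65 pos [621.9 187.7  62.6] shift [ 0.3  0.8 18.6] turn [-0.001 -0.005 -0.003] F [-1.3  0.6 -1. ] w -0.000
```

Call:
play_rows:
  plan: "0 0 5 0 0 0 -1;0 0 4 0 0 0 -1;0 0 3 0 0 0 -1;0 0 3 0 0 0 -1;0 0 2 0 0 0 -1;0 0 1.5 0 0 0 -1;0 0 0 0 0 0 -1;0 0 0 0 0 0 -1"

```text
time: 18.32
position: [0.624, 0.1886, 0.0492]
eef_rot: [0.053, 0.999, 0.0, 0.001]
wrist_force: [2.0, -0.2, 4.0]
width: -0.0002
finger_force: 1.9
```

Call:
play_rows:
  plan: "0 -5 0 0 0 0 -1;0 -6 0 0 0 0 -1;0 -8 0 0 0 0 -1;0 -8 0 0 0 0 -1;0 -8 0 0 0 0 -1;0 -8 0 0 0 0 -1;0 -8 0 0 0 0 -1;0 0 0 0 0 0 -1"

```text
time: 18.98
position: [0.6176, 0.1352, 0.0483]
eef_rot: [0.054, 0.999, -0.001, 0.0]
wrist_force: [2.3, -2.0, 3.1]
width: 0.0
finger_force: 2.0
```

```bash
python3 -c "
from h import *
slid()"
```

```text
tcp feeder [ 66.5 -10. ] z 48.3 F [ 2.6 -2.5  4.1] white plate y None
```

Call:
play_rows:
  plan: "0 0 2 0 0 0 -1;0 0 2.5 0 0 0 -1;0 -6 0 0 0 0 -1;0 -8 0 0 0 0 -1;0 -8 0 0 0 0 -1;0 -8 0 0 0 0 -1;0 -8 0 0 0 0 -1;0 0 0 0 0 0 -1"

```text
time: 19.7
position: [0.6138, 0.0995, 0.044]
eef_rot: [0.053, 0.999, 0.0, 0.0]
wrist_force: [2.0, -1.5, 7.0]
width: -0.0
finger_force: 3.4
```

```bash
python3 -c "
from h import *
slid()"
```

```text
tcp feeder [ 66.4 -46.3] z 44.0 F [ 2.4 -1.2  6.8] white plate y None
```

Call:
play_rows:
  plan: "0 0 -5 0 0 0 -1;0 0 -5 0 0 0 -1;0 0 -4 0 0 0 -1;0 0 0 0 0 0 -1;0 -6 0 0 0 0 -1;0 -6 0 0 0 0 -1;0 -6 0 0 0 0 -1;0 0 0 0 0 0 -1"

```text
time: 20.42
position: [0.6107, 0.0811, 0.0573]
eef_rot: [0.053, 0.999, 0.0, -0.001]
wrist_force: [-0.2, 1.1, 0.7]
width: -0.0
finger_force: 0.7
```

Call:
play_rows:
  plan: "0 -5 0 0 0 0 -1;0 -5 0 0 0 0 -1;0 -5 0 0 0 0 -1;0 -4 0 0 0 0 -1;0 -3 0 0 0 0 -1;0 0 0 0 0 0 -1"

```text
time: 20.92
position: [0.6091, 0.059, 0.0576]
eef_rot: [0.053, 0.999, -0.001, -0.0]
wrist_force: [0.2, 2.0, -0.3]
width: 0.0002
finger_force: 0.4
```

Call:
play_rows:
  plan: "0 -1 0 0 0 0 -1;0 -1 0 0 0 0 -1;0 -1 0 0 0 0 -1;0 0 0 0 0 0 -1"

```text
time: 21.25
position: [0.6095, 0.0566, 0.058]
eef_rot: [0.053, 0.999, -0.001, 0.0]
wrist_force: [0.2, 1.6, 0.1]
width: -0.0003
finger_force: 0.4
```

```bash
python3 -c "
from h import *
slid()"
```

```text
tcp feeder [ 66.6 -89.5] z 58.0 F [ 0.5  0.6 -0.4] white plate y [-77.8 -44.8]
```

Call:
play_rows:
  plan: "0 -1 0 0 0 0 -1;0 -1 0 0 0 0 -1;0 -1 0 0 0 0 -1;0 0 0 0 0 0 -1"

```text
time: 21.63
position: [0.6093, 0.0552, 0.0581]
eef_rot: [0.052, 0.999, 0.001, 0.001]
wrist_force: [0.2, 5.5, -1.6]
width: -0.0002
finger_force: 2.9
```

Call:
play_rows:
  plan: "0 -1 0 0 0 0 -1;0 -1 0 0 0 0 -1;0 0 0 0 0 0 -1"

```text
time: 21.88
position: [0.6093, 0.0548, 0.0581]
eef_rot: [0.052, 0.999, 0.003, 0.001]
wrist_force: [1.6, 10.7, -1.4]
width: -0.0003
finger_force: 5.4
```

Firm stop. Leave the block and look.

Call:
play_rows:
  plan: "0 6 0 0 0 0 -1;0 9 0 0 0 0 -1;0 0 -20 0 0 0 -1;0 0 -30 0 0 0 -1;30 0 -30 0 0 0 -1;40 0 0 0 0 0 -1;40 0 0 0 0 0 -1;40 0 0 0 0 0 -1"

```text
time: 22.55
position: [0.4606, 0.0827, 0.1378]
eef_rot: [0.053, 0.999, -0.001, 0.001]
wrist_force: [-0.1, -0.6, 1.1]
width: 0.0001
finger_force: 0.0
```

Call:
play_rows:
  plan: "40 0 0 0 0 0 -1;0 0 0 0 0 0 -1"

```text
time: 22.72
position: [0.4112, 0.0875, 0.1355]
eef_rot: [0.052, 0.999, -0.001, -0.005]
wrist_force: [-1.4, 0.3, -0.6]
width: 0.0001
finger_force: 0.0
```

```bash
python3 - <<'E'
from h import *
pad(); slid()
for n in("top","side"):
    s=robot.snapshot(n); C=cloud(s); save(s,"fin_"+n+".png")
    near=lambda x,y,r:np.hypot(C[...,0]-x,C[...,1]-y)<r
    for nm,x,y,z in(("spool",.54,-.04,.03),("bottle",.43,.01,.08),("term",.465,.32,.008)):
        m=(C[...,2]>z)&(C[...,2]<.12)&near(x,y,.05); print(nm,m.sum(),rect(C[m]) if m.any() else 0)
a=cv2.imread("pics/fin_top.png")[150:250,160:310];b=cv2.imread("pics/fin_side.png")[180:300,150:300]
cv2.imwrite("pics/fin.png",np.vstack([cv2.resize(x,(520,300),interpolation=cv2.INTER_CUBIC) for x in(a,b)]))
E
```

```text
top cheeks 57 [-110.3  -48.6] mid -79.6 pad z 54.5 91
side cheeks 95 [-112.3  -47.9] mid -79.2 pad z 53.4 49
tcp feeder [-122.7  -78.5] z 138.0 F [ 0.4 -0.4  0.5] white plate y [-87.6 -46. ]
spool 444 (array([534.2, -36.1]), array([58. , 56.9]), 89.95)
bottle 0 0
term 80 (array([466.2, 321.8]), array([37.6, 12.8]), 45.96)
spool 304 (array([531.8, -35.5]), array([57.1, 59.7]), 33.42)
bottle 37 (array([424.9,  14.8]), array([15.6, 15.8]), 46.0)
term 171 (array([463.5, 320. ]), array([39.8, 15.9]), 48.11)
```

View pics/fin.png

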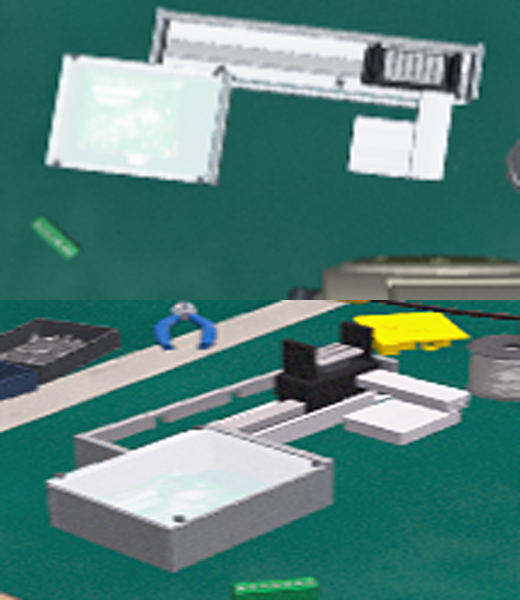

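The board is in the box (visible through the roof near (130,120) in the top crop). The slider is home with its pad up, the bay is empty and the bystanders have not moved. Handing in.

```bash
python3 -c "
from rig import robot
print(robot.finish_job())"
```

```text
the job is handed in; nothing more can be done
None
```

The job is handed in at about 23 s of the 64 s allowed: the board is in the dust box, the slider is back at home with its latch pad up, and the spool, bottle and terminal block have not moved; I did not measure the flap's angle directly, but nothing is left under it.

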